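Match the inner knob to the ring on the sole press

ROBOT

A 7-joint arm with a two-finger parallel gripper is mounted at the origin on the work surface. World frame = base frame: x ahead of the robot, y to its left, z up, the work surface at z = 0. Lengths are in m, angles in rad, forces in N, time in s.
With the tool pointing down it reaches from about 0.425 to 0.925 m from the base axis. Payload 6.8 kg.
Tool frame: the origin (TCP) lies at the very end of the fingers, on their centre line; the grasp point (between the pads) lies 19 mm behind it (tcp_to_grasp is the distance from the TCP to the grasp point, in m); z points along the fingers, y is the direction in which the jaws open and shut (so a half turn about z gives the same grasp; the last joint's range is limited). The gripper opens to 85 mm and grips with 20 to 120 N. Pads are 22 mm wide; open, the fingers measure 114 mm over their backs; the gripper's body (76 mm by 85 mm) begins 54 mm behind the grasp point. The pads swing forward as they close: fully open they stand 13 mm farther back than shut.
Start: joints at [-1.29, 0.477, 0.022, 1.555, -0.011, 1.109, -0.083], TCP at [0.256, 0.625, 0.231] pointing down, gripper open.
Joint ranges: [-2.96, 2.96], [-0.34, 2.1], [-1.41, 1.46], [0.24, 2.44], [-1.37, 4.51], [0.17, 1.92], [-2.96, 2.96]. Speed limits (rad/s): [2.39, 2.39, 3.14, 3.14, 3.14, 3.14, 3.14].

INTERFACE

Orientations are given as a unit quaternion [w, x, y, z].
In Python, from station import * gives the robot as it stands.
- The arm moves only by the tool apply_moves, never from a script. Its argument "increments" is one flat list of numbers, 5 for each row, row after row: the finger opening in mm, from 0 to 85.4, then the shift along the tool's x, y, z in mm, then the turn about the tool's z in degrees. In form: [claw, tx, ty, tz, roll, claw, tx, ty, tz, roll, ...]. A call has 1 to 12 rows; each row shifts and turns the pose as measured when the row begins, along the tool's axes as they then stand; what a row does not reach is not made up. A row lasts 1/8 s, in which the tool goes at most 62.5 mm and 10.7 degrees, less where a joint would pass 70% of its speed; a pose out of reach is approached as far as the arm can. A call with a gripper value outside its range is refused whole. The fingers move at their own pace and stop on an object; "squeeze" is the grip in N (left out, the last holds). Time passes only in rows, so rows that do not move let the fingers close. It gives the time, the measured TCP pose, the force and the opening at its end, in the units of the state.
- get_obs(): the state, without advancing time (a new reading comes with each control period).
- read_camera(name): name is "scene" or "top"; returns (picture, depth): 480x640x3 uint8, blue, green, red; 480x640 float32, m along the optical axis (not along the pixel's ray), 0 where there is no reading.
- get_calibration(name): a dict with "mtx" (3x3 intrinsics, pixels), "camera_from_world" (4x4, takes a point from world to camera coordinates). Camera axes: x right, y down, z forward; pixel columns grow to the right and rows downward; lengths in m; the calibration is good to about 2 mm. A picture is of the moment at which its call begins. get_calibration takes no time and is no camera call.
- hand_in(): hands the job in, once; it reports no verdict.
Trained networks look in the newest picture that a camera, given by its name, has taken for a name from the list of things; names that differ only in an ending like _2 or _b are one class to them, and where a whole thing is asked for, a point or a joint stands for the part that bears it (a point fixed in the world has none). Each returns a list of dicts, best first, with "p" (0 to 1); they miss things now and then, are a little off and sometimes report something else, mostly with a low value. They report only what shows in the picture. A call takes as long as a camera call. They do not tell look-alikes from the thing itself.
- outline_of(camera, thing): "pixels" (480x640 bool, what is visible of it) and "extent" ([centre column, centre row, width, height] in pixels, round what is visible of it).
The state is a dict: "t": time; "q": joint angles; "joint_vel": joint speeds; "joint_torque": joint torques, N m; "eef_pos": TCP position; "tool_rot": TCP orientation; "contact_force": force on the tool from outside, world axes, zero at the start; "torque": the same for the moment, N m; "gripper_width": opening from 0.0 (shut) to 1.0 (fully open).
Only numpy, scipy, OpenCV 4.12 (cv2) and the standard library are available. Lean on these libraries where they do the work, as an engineer would, in place of code of your own. Each camera call takes 0.05 s, during which the arm holds its last target.

TASK

The shoe press has a nested dial: the wide outer ring sets its left pad and the small pointer knob standing on top of the ring sets its right pad. Turn only the small inner knob until its pointed nose lines up with the raised mark on the ring, so that both pads are set alike, and leave the ring itself at its setting. Do not turn the plain knob on the other box, and do not shift the glue jar.

Things in the scene. Friction and masses are not known exactly. Their poses are not given: they have to be found in the camera images.
- inner_grip (a point): Inner knob: upright black bar 15 mm wide, 38 long, 42 high with a pointed nose (tip 26 mm from the axis; white line on top). Point: on the vertical turning axis, 15 mm below the bar's top, 93 above the bench; x axis to the nose, z up. Grip across the 15 mm. Starts 30 to 80 deg counter-clockwise (from above) of the ring's mark; light friction (0.04 N m), stays where left, turns apart from the ring.
- ring_mark (a point): Raised black rib, 13 x 5 x 3 mm, on top of the outer ring, an aluminium disc 80 mm across and 16 thick, on the inner knob's axis, below it; disc top 61 mm above the bench, on a fixed grey box 160 x 160 x 45 mm. Point: top of the rib, 33 mm out from the axis; x axis outward. The ring turns as easily as the knob if touched and stays where left.
- plain_nose (a point): Nose of the other black pointer knob, which has no aluminium ring under it, only a black skirt 48 mm across, on a second fixed grey box 160 x 160 x 45 mm; to be left alone. Point: top of the nose, 26 mm from its vertical axis, 87 mm above the bench; x axis points away from its axis. Which box is on the left varies.
- glue_jar: White glue jar with a black lid, 72 mm across and 85 mm high, standing loose behind the boxes as seen from the robot; origin at the centre of its underside, z up. To be left alone.
Not all that is in view belongs to the job. What is shaped like the part that bears inner_grip but brown or turquoise is not meant.

How it is judged:
By the outcome, as a careful person would: the job done as asked, in the order asked, and still so for the second after the job is handed in, with the robot touching nothing.
It also fails if it takes over 32 s, if anything falls off the work surface, if the arm or the gripper's body presses on something with over 40 N, if the wrist force passes 120 N, or if a joint passes its speed limit or range.

## Working session

There is one attempt and no reset: what is moved stays moved. The work goes in short steps, Python scripts to look and compute and a tool call to move; the robot and the scene stay as the last step left them, time stands still between calls to the robot, and variables do not carry over. Pictures are saved under pics/ and viewed, and the job is handed in when it is done.

Besides the shell and the picture viewer there is one more tool, called after ">>>" as name(argument=value, ...) on one line, values as JSON. apply_moves: Moves the arm, as the interface text tells. Its arguments: {"type":"object","properties":{"increments":{"type":"array"},"squeeze":{"type":"number"}},"required":["increments"]}

```bash
mkdir -p pics; ls; python3 - <<'E'
from station import *
import cv2
o=get_obs();print(o['t'],o['eef_pos'],o['tool_rot'],o['gripper_width'])
for c in ['scene','top']:
    p,d=read_camera(c);cv2.imwrite(f'pics/{c}0.png',p)
    for n in ['inner_grip','ring_mark','plain_nose','glue_jar']:
        for r in outline_of(c,n)[:4]:print(c,n,round(r['p'],2),[round(float(v)) for v in r['extent']])
E
```

```text
pics
0.0 [0.25563548 0.62407368 0.23031506] [-1.13940515e-04  1.93155210e-01  9.81167777e-01 -9.19213542e-04] 1.003896103000712
scene inner_grip 0.56 [368, 197, 14, 17]
scene inner_grip 0.53 [455, 268, 15, 26]
scene inner_grip 0.48 [330, 150, 10, 16]
scene inner_grip 0.45 [289, 225, 12, 23]
scene ring_mark 0.95 [451, 277, 33, 21]
scene ring_mark 0.94 [288, 235, 39, 21]
scene ring_mark 0.64 [366, 207, 26, 15]
scene ring_mark 0.62 [330, 160, 25, 15]
scene plain_nose 0.87 [356, 299, 20, 22]
scene glue_jar 0.84 [262, 317, 31, 46]
top inner_grip 0.62 [454, 354, 17, 21]
top inner_grip 0.49 [329, 221, 16, 12]
top inner_grip 0.45 [178, 327, 16, 22]
top inner_grip 0.41 [330, 327, 9, 13]
top ring_mark 0.98 [331, 224, 32, 32]
top ring_mark 0.66 [451, 355, 30, 30]
top ring_mark 0.58 [329, 328, 30, 31]
top ring_mark 0.58 [180, 328, 35, 32]
top glue_jar 0.91 [235, 143, 28, 36]
```

View pics/scene0.png

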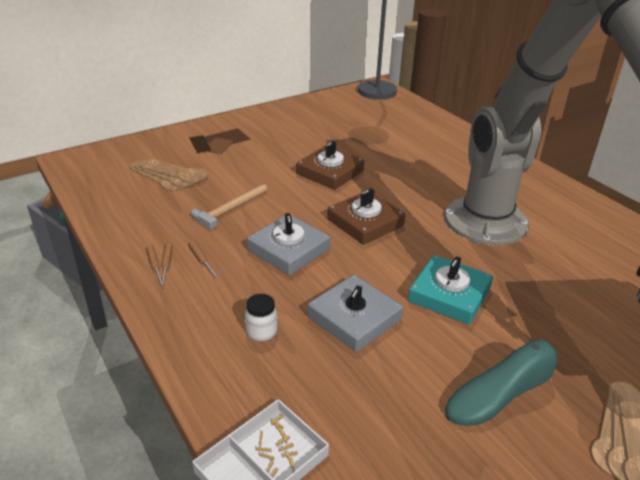

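View pics/top0.png

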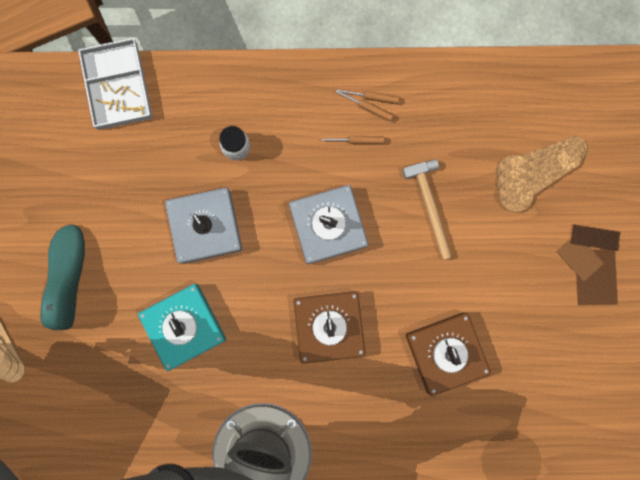

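The candidates for the inner knob, by top-camera pixel, are:
- Grey box with an aluminium ring at (329,222).
- Grey box with only a black skirt at (201,223), which is the plain knob.
- Turquoise box at (179,327).
- Brown boxes at (330,327) and (452,354).

I choose (329,222), because it is on grey and has the ring. I'll check it in a close crop.

```bash
cat > h.py <<'E'
import numpy as np,cv2
from station import *
def ray(c,uv,z):
    k=get_calibration(c);K=np.array(k['mtx']);T=np.array(k['camera_from_world']);R=T[:3,:3];t=T[:3,3]
    C=-R.T@t
    d=R.T@np.linalg.solve(K,[uv[0],uv[1],1.]);return C+d*(z-C[2])/d[2]
def proj(c,P):
    k=get_calibration(c);K=np.array(k['mtx']);T=np.array(k['camera_from_world'])
    p=K@(T[:3,:3]@np.array(P)+T[:3,3]);return p[:2]/p[2]
E
python3 - <<'E'
from h import *
p=cv2.imread('pics/top0.png');s=cv2.imread('pics/scene0.png')
a=cv2.resize(p[195:250,302:357],(600,600),interpolation=cv2.INTER_CUBIC)
cv2.imwrite('pics/crop_top.png',a)
cv2.imwrite('pics/crop_scene.png',cv2.resize(s[200:275,240:340],(800,600),interpolation=cv2.INTER_CUBIC))
for c in['top','scene']:
    T=np.array(get_calibration(c)['camera_from_world']);print(c,-T[:3,:3].T@T[:3,3],get_calibration(c)['mtx'][0][0])
print(ray('top',(330,223),.061))
E
```

```text
top [ 0.39231982 -0.11390868  1.50096996] 596.3237806993207
scene [1.22392895 0.97190178 1.00432412] 616.0898361958211
[ 0.5610153  -0.17691429  0.061     ]
```

View pics/crop_top.png

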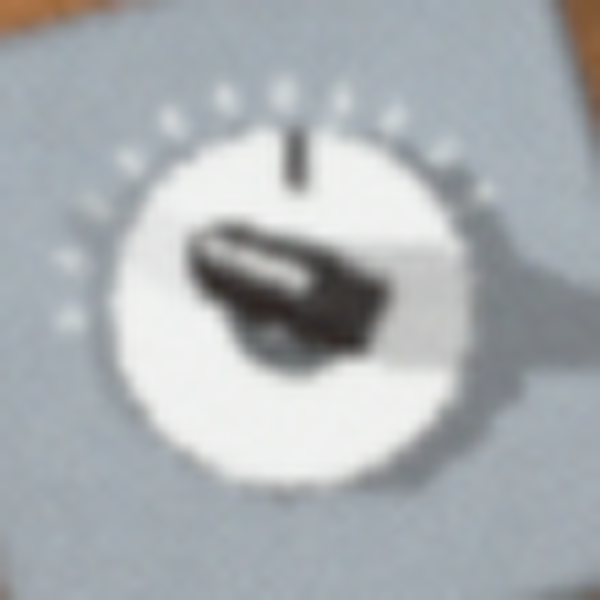

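View pics/crop_scene.png

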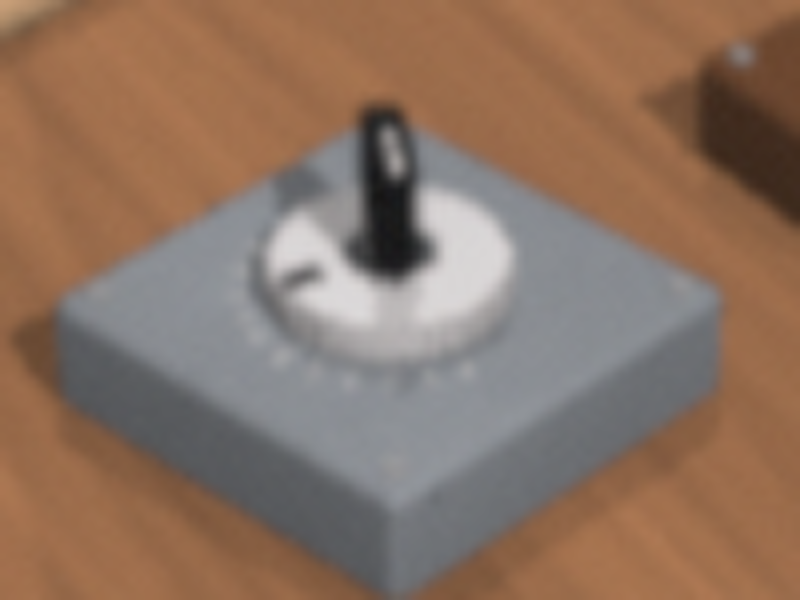

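```bash
cat >> h.py <<'E'
def avg(c,n):
    return np.mean([read_camera(c)[0].astype(np.float32) for _ in range(n)],0)
S=4 # supersample
def render(c,par,box,parts):
    ax,ay,am,ak=par; u0,v0,w,h=box
    m=np.full((h*S,w*S),np.nan,np.float32)
    def poly(P,val):
        q=np.array([proj(c,p) for p in P]);q=(q-[u0,v0]+.5)*S-.5
        q=cv2.convexHull(q.astype(np.float32))[:,0]
        cv2.fillPoly(m,[np.round(q*16).astype(np.int32)],val,shift=4)
    th=np.linspace(0,2*np.pi,60)
    def rot(a,x,y,z):return [ax+np.cos(a)*x-np.sin(a)*y,ay+np.sin(a)*x+np.cos(a)*y,z]
    poly([rot(0,.04*np.cos(t),.04*np.sin(t),z) for t in th for z in(.061,)],parts[0])
    poly([rot(am,33e-3+sx*6.5e-3,sy*2.5e-3,z) for sx in(-1,1) for sy in(-1,1) for z in(.061,.064)],parts[1])
    out=[(-.019,-.0075),(-.019,.0075),(.019,-.0075),(.019,.0075),(.026,0)]
    poly([rot(ak,x,y,z) for x,y in out for z in(.066,.108)],parts[2])
    return m
E
python3 - <<'E'
from h import *
T=avg('top',6);Sc=avg('scene',6);np.save('T.npy',T);np.save('S.npy',Sc)
B=(302,195,55,55)
# rough start
def cp(u,v):return (302+(u+.5)/10.909-.5,195+(v+.5)/10.909-.5)
c=ray('top',cp(291,306),.061)[:2];m=ray('top',cp(296,160),.064)[:2]
a=ray('top',cp(205,245),.108)[:2];b=ray('top',cp(308,278),.108)[:2];e=ray('top',cp(375,305),.108)[:2]
print('centre',c,'mark r',np.linalg.norm(m-c),'mark ang',np.degrees(np.arctan2(*(m-c)[::-1])),'line ang',np.degrees(np.arctan2(*(a-b)[::-1])),np.linalg.norm(a-b),'noser',np.linalg.norm(a-c))
d=m-c;am=np.arctan2(d[1],d[0]);d=a-b;ak=np.arctan2(d[1],d[0])
from scipy.optimize import minimize
for cam,img,B in[('top',T,(310,204,40,40)),('scene',Sc,(262,205,54,50))]:
    g=img.mean(2)[B[1]:B[1]+B[3],B[0]:B[0]+B[2]]
    def cost(p,full=False):
        m=render(cam,[c0+p[0]*1e-3,c1+p[1]*1e-3,am+p[2]*.05,ak+p[3]*.05],B,(235.,45.,35.))
        k=np.isnan(m);m2=np.nan_to_num(m)
        A=cv2.resize(m2,(B[2],B[3]),interpolation=cv2.INTER_AREA);W=cv2.resize((~k).astype(np.float32),(B[2],B[3]),interpolation=cv2.INTER_AREA)
        pred=A+(1-W)*150
        pred=cv2.GaussianBlur(pred,(0,0),.6)
        if full:return pred
        return np.minimum(np.abs(pred-g),90).mean()
    c0,c1=c
    r=min((minimize(cost,s,method='Nelder-Mead',options=dict(initial_simplex=np.array([s]+[list(np.array(s)+2*np.eye(4)[i]) for i in range(4)]),maxiter=400)) for s in([0,0,0,0],[1,-1,1,-1.],[-1,1,-1,1.])),key=lambda r:r.fun)
    p=r.x;print(cam,'cost',r.fun,cost([0,0,0,0]),'c',c0+p[0]*1e-3,c1+p[1]*1e-3,'mark',np.degrees(am+p[2]*.05),'knob',np.degrees(ak+p[3]*.05))
    v=np.hstack([g,cost(p,True)]).clip(0,255).astype(np.uint8)
    cv2.imwrite(f'pics/fit_{cam}.png',cv2.resize(v,None,fx=7,fy=7,interpolation=cv2.INTER_CUBIC))
E
```

```text
centre [ 0.5620697 -0.1726094] mark r 0.03235845520623596 mark ang -2.8452023546922574 line ang 71.2302339766565 0.023314377885129033 noser 0.02172727548073459Traceback (most recent call last):
  File "<stdin>", line 22, in <module>
  File "<stdin>", line 22, in <genexpr>
    res = _minimize_neldermead(fun, x0, args, callback, bounds=bounds,
                               **options)
    fxr = func(xr)
    fx = function(np.copy(x), *(wrapper_args + args))
  File "<stdin>", line 14, in cost
  File "h.py", line 22, in render
    poly([rot(0,.04*np.cos(t),.04*np.sin(t),z) for t in th for z in(.061,)],parts[0])
    ~~~~^^^^^^^^^^^^^^^^^^^^^^^^^^^^^^^^^^^^^^^^^^^^^^^^^^^^^^^^^^^^^^^^^^^^^^^^^^^^^
  File "h.py", line 17, in poly
    q=np.array([proj(c,p) for p in P]);q=(q-[u0,v0]+.5)*S-.5
                ~~~~^^^^^
  File "h.py", line 8, in proj
    k=get_calibration(c);K=np.array(k['mtx']);T=np.array(k['camera_from_world'])
ValueError: time passes only in moves, steps and waits
```

```bash
python3 - <<'E'
import re
s=open('h.py').read()
s=s.replace("def ray","_C={}\n_g=get_calibration\ndef cal(c):\n    if c not in _C:_C[c]=_g(c)\n    return _C[c]\ndef ray",1).replace("k=get_calibration(c)","k=cal(c)")
open('h.py','w').write(s)
E
cat > fit.py <<'E'
from h import *
from scipy.optimize import minimize
def fit(cam,img,B,c0,c1,am,ak,tag,vals=(235.,45.,35.)):
    g=img.mean(2)[B[1]:B[1]+B[3],B[0]:B[0]+B[2]]
    def cost(p,full=False):
        m=render(cam,[c0+p[0]*1e-3,c1+p[1]*1e-3,am+p[2]*.05,ak+p[3]*.05],B,vals)
        k=np.isnan(m);m2=np.nan_to_num(m)
        A=cv2.resize(m2,(B[2],B[3]),interpolation=cv2.INTER_AREA);W=cv2.resize((~k).astype(np.float32),(B[2],B[3]),interpolation=cv2.INTER_AREA)
        pred=cv2.GaussianBlur(A+(1-W)*150,(0,0),.6)
        return pred if full else np.minimum(np.abs(pred-g),90).mean()
    I=2*np.eye(4)
    rs=[minimize(cost,s,method='Nelder-Mead',options=dict(initial_simplex=np.vstack([s,np.array(s)+I]),maxiter=250)) for s in([0,0,0,0],[1,-1,1,-1.],[-1,1,-1,1.])]
    for r in rs:
        p=r.x;print(tag,'cost %.2f c %.4f %.4f mark %.1f knob %.1f'%(r.fun,c0+p[0]*1e-3,c1+p[1]*1e-3,np.degrees(am+p[2]*.05),np.degrees(ak+p[3]*.05)))
    p=min(rs,key=lambda r:r.fun).x
    v=np.hstack([g,cost(p,True)]).clip(0,255).astype(np.uint8)
    cv2.imwrite(f'pics/fit_{tag}.png',cv2.resize(v,None,fx=7,fy=7,interpolation=cv2.INTER_CUBIC))
E
python3 - <<'E'
from fit import *
print(get_obs()['t'],get_obs()['q'])
T=np.load('T.npy');Sc=np.load('S.npy')
for cam,img,B in[('top',T,(310,204,40,40)),('scene',Sc,(262,205,54,50))]:
    fit(cam,img,B,.562,-.1726,np.radians(-2.8),np.radians(71.2),cam)
E
```

```text
1.1 [-1.29014839  0.47697113  0.02243534  1.5553709  -0.01153212  1.10932065
 -0.08313455]
top cost 18.99 c 0.5619 -0.1723 mark -3.5 knob 70.8
top cost 18.96 c 0.5621 -0.1723 mark -3.7 knob 71.2
top cost 18.93 c 0.5619 -0.1723 mark -3.7 knob 72.9
scene cost 23.08 c 0.5649 -0.1677 mark -2.5 knob 66.7
scene cost 23.09 c 0.5652 -0.1674 mark -6.2 knob 66.3
scene cost 23.20 c 0.5641 -0.1691 mark 0.9 knob 67.8
```

View pics/fit_top.png

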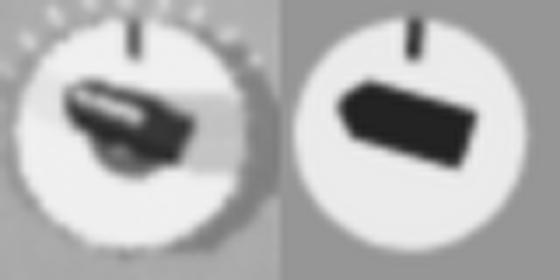

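View pics/fit_scene.png

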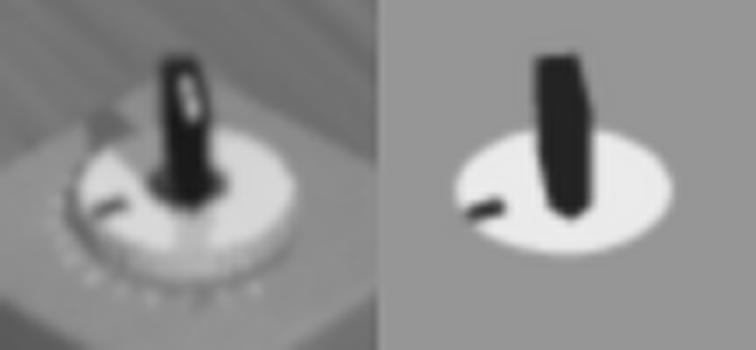

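```bash
python3 - <<'E'
s=open('h.py').read()
s=s.replace("    poly([rot(0,.04","    poly([rot(0,.04*np.cos(t),.04*np.sin(t),z) for t in th for z in(.045,.061)],parts[3])\n    poly([rot(0,.04",1)
s=s.replace("    out=[","    poly([rot(0,.0125*np.cos(t),.0125*np.sin(t),z) for t in th for z in(.061,.066)],parts[4])\n    out=[",1)
open('h.py','w').write(s)
s=open('fit.py').read().replace("(235.,45.,35.)","(235.,45.,35.,200.,60.)");open('fit.py','w').write(s)
E
python3 - <<'E'
from fit import *
T=np.load('T.npy');Sc=np.load('S.npy')
for cam,img,B,v in[('top',T,(310,204,40,40),(238.,50,45.,190.,80.)),('scene',Sc,(262,205,54,50),(215.,60,28,175.,40.))]:
    fit(cam,img,B,.562,-.1726,np.radians(-2.8),np.radians(71.2),cam,v)
# rib by dark-weighted moments, top & scene
g=T.mean(2);c=np.array([.562,-.1723])
for cam,img,z in(('top',T,.064),('scene',Sc,.063)):
    g=img.mean(2)
    u,v=proj(cam,[c[0]+.033,c[1]-.0018,z]);u0,v0=int(u)-5,int(v)-5
    w=np.clip((200 if cam=='top' else 185)-g[v0:v0+11,u0:u0+11],0,None)
    print(cam,u,v,u0,v0);print(g[v0:v0+11,u0:u0+11].astype(int))
E
```

```text
top cost 17.32 c 0.5622 -0.1729 mark -2.2 knob 71.6
top cost 17.49 c 0.5621 -0.1723 mark -3.0 knob 69.8
top cost 17.45 c 0.5622 -0.1722 mark -4.0 knob 73.7
scene cost 21.08 c 0.5642 -0.1694 mark -1.9 knob 65.5
scene cost 21.09 c 0.5645 -0.1698 mark -1.5 knob 63.8
scene cost 21.12 c 0.5637 -0.1701 mark 0.2 knob 62.3
top 328.62706967128514 208.963379105922 323 203
[[190 174 172 181 203 204 183 173 174 185 203]
 [196 179 172 182 200 200 181 174 178 192 207]
 [185 175 174 176 183 182 173 175 182 192 196]
 [167 173 189 190 178 159 155 176 192 196 185]
 [180 203 223 225 203 142 127 183 216 214 196]
 [225 232 236 235 217 132 113 191 228 233 229]
 [238 238 240 237 218 130 111 192 233 239 238]
 [240 240 239 237 218 132 112 192 233 240 240]
 [240 239 240 237 221 150 127 196 233 239 239]
 [240 240 240 239 231 198 178 211 235 239 240]
 [239 240 240 239 238 231 227 232 238 240 240]]
scene 276.86320967914196 233.13473414200962 271 228
[[144 139 136 158 189 205 209 204 187 166 154]
 [144 134 138 177 205 213 213 211 205 188 166]
 [148 138 156 195 212 214 214 213 212 205 185]
 [140 138 169 204 214 215 214 212 211 211 200]
 [127 127 167 202 210 209 203 192 192 205 207]
 [126 121 159 192 190 175 161 144 153 186 207]
 [125 117 145 169 151 126 108 111 133 173 206]
 [120 112 129 144 128 117 132 158 175 192 211]
 [123 109 114 127 136 150 175 199 208 212 215]
 [134 115 106 117 138 161 184 202 211 215 215]
 [148 131 110 109 126 148 162 180 195 207 212]]
```

View pics/fit_scene.png

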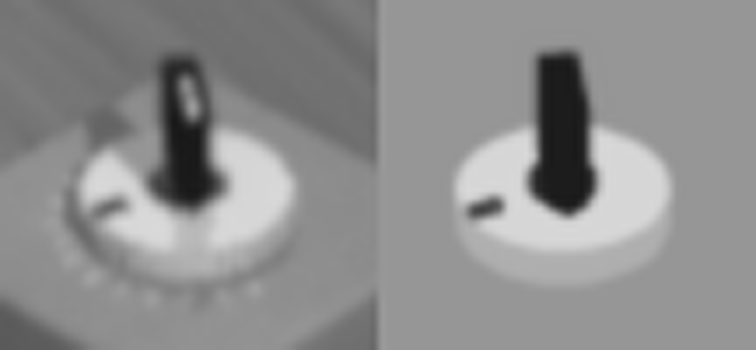

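```bash
python3 - <<'E'
from h import *
g=np.load('T.npy').mean(2)
a=ray('top',(328.71,206),.064);b=ray('top',(328.71,212),.064);d=a-b
print('rib dir',np.degrees(np.arctan2(d[1],d[0])))
# disc edge points along radial lines, half level
c=proj('top',[.562,-.1723,.061]);pts=[]
ff=cv2.GaussianBlur(g.astype(np.float32),(0,0),.5)
for t in np.radians(np.arange(0,360,4)):
    rr=np.arange(12,21,.1);l=cv2.remap(ff,(c[0]+rr*np.cos(t)).astype(np.float32)[None],(c[1]+rr*np.sin(t)).astype(np.float32)[None],cv2.INTER_LINEAR)[0]
    k=np.argmin(np.diff(l)*1.0)
    uv=(c[0]+rr[k]*np.cos(t),c[1]+rr[k]*np.sin(t));pts.append(ray('top',uv,.061)[:2])
pts=np.array(pts)
from scipy.optimize import least_squares
r=least_squares(lambda p:np.hypot(*(pts-p[:2]).T)-p[2],[.562,-.1723,.04],loss='soft_l1',f_scale=.0006)
print('disc',r.x)
c=r.x[:2]
for v in(206.5,209,211.5):
    m=ray('top',(328.71,v),.064)[:2]-c;print('rib ang',np.degrees(np.arctan2(m[1],m[0])),np.hypot(*m))
g2=g[211:232,316:340].astype(int)
print(g2)
E
```

```text
rib dir -1.0812847420434297
disc [ 0.56213026 -0.17273527  0.03971067]
rib ang -2.4731981617349734 0.038931590236898975
rib ang -2.7327435391432626 0.032814367682029465
rib ang -3.1109392387090407 0.026701789371064363
[[184 208 232 238 239 239 240 240 239 240 237 221 150 127 196 233 239 239
  240 239 239 238 233 222]
 [218 230 238 239 240 240 239 240 240 240 239 231 198 178 211 235 239 240
  240 240 240 239 239 236]
 [228 237 239 240 240 239 240 239 240 240 239 238 231 227 232 238 240 240
  239 240 240 240 240 239]
 [229 233 236 237 236 232 229 228 230 235 238 239 238 238 239 239 240 240
  240 240 240 240 240 240]
 [228 229 230 225 217 189 166 162 172 202 225 230 232 234 236 238 239 239
  239 239 239 240 239 239]
 [227 227 220 185 164 152 125 102 103 130 157 167 182 196 214 227 231 233
  234 235 236 234 235 235]
 [227 226 213 154 146 179 164 135 129 115 100  96 107 122 139 160 180 203
  212 215 216 217 216 215]
 [228 227 212 135 109 146 161 168 184 172 145 126 107  85  77  85 110 146
  177 192 198 199 201 200]
 [228 227 213 133  75  87 106 125 154 179 192 191 171 137  88  60  65  94

[... 539 characters left out ...]
40 239 239 239 237 220 153 103  98 112 109  83  56  45  44  44  46
   50  83 144 185 196 196]
 [239 239 239 240 240 239 231 190 131 108 112 110  98  77  64  58  56  54
   57 104 167 191 196 196]
 [239 239 240 239 239 239 237 223 176 132 111 105 103  95  92  95 107 124
  130 155 193 198 197 197]
 [239 239 239 240 239 239 239 236 223 187 154 135 125 121 125 149 181 211
  219 222 225 215 208 209]
 [239 239 239 239 239 239 239 239 237 230 220 202 184 179 184 216 227 235
  237 238 237 233 231 231]
 [239 239 239 240 239 240 239 239 239 238 237 232 229 228 229 235 238 239
  239 239 239 238 238 238]
 [237 239 239 240 239 239 239 239 239 239 239 239 238 238 239 239 240 239
  239 240 239 240 239 239]]
```

Fitted in the top camera: axis at (0.562, −0.1727), mark at about −2.5°, knob at about 71°. That gives a difference of about 73.5°, inside the stated 30–80°. The grey box, the ring and the rib at 33 mm radius all match. Next I swing over on an arc.

>>> apply_moves(increments=[85, -56, -6, 0, 5, 85, -56, -6, 0, 5, 85, -56, -6, 0, 5, 85, -56, -6, 0, 5, 85, -56, -6, 0, 5, 85, -56, -6, 0, 5, 85, -56, -6, 0, 5, 85, -56, -6, 0, 5, 85, -56, -6, 0, 5, 85, -56, -6, 0, 5, 85, -56, -6, 0, 5, 85, -56, -6, 0, 5], squeeze=20)

```text
t: 2.6
eef_pos: [0.6207, 0.079, 0.2296]
tool_rot: [-0.001, 0.666, 0.746, 0.003]
contact_force: [1.5, -0.7, 0.5]
gripper_width: 0.994
```

```bash
cat > rel.py <<'E'
from h import *
from scipy.spatial.transform import Rotation as R
def rel(x=.562,y=-.1727,bar=71.5):
    o=get_obs();q=o['tool_rot'];r=R.from_quat([q[1],q[2],q[3],q[0]]).as_matrix()
    p=np.array(o['eef_pos']);d=r.T@(np.array([x,y,.076])-p)
    ya=np.degrees(np.arctan2(r[1,1],r[0,1]))
    roll=(ya-(bar-90)+90)%180-90
    print('t',o['t'],'p',p.round(4),'tilt',r[:,2].round(3),'shift mm',(d*1e3).round(1),'yang',ya.round(2),'roll',roll.round(2),'q',np.round(o['q'],2),'F',np.round(o['contact_force'],1),'M',np.round(o['torque'],2),'w',o['gripper_width'])
E
python3 -c "
from rel import *;rel()"
```

```text
t 2.6 p [0.6207 0.079  0.2296] tilt [ 0.002  0.006 -1.   ] shift mm [-244.2  -87.3  152.1] yang 6.52 roll 25.02 q [-0.53  0.42  0.41  1.71 -0.19  1.06  0.06] F [ 1.5 -0.7  0.5] M [-0.03 -0.02  0.04] w 0.994063954201701
```

>>> apply_moves(increments=[85, -51, -9, 10, 5, 85, -51, -9, 10, 5, 85, -51, -9, 10, 5, 85, -51, -9, 10, 5, 85, -51, -9, 0, 5, 85, 0, 0, 0, 0])

```text
t: 3.35
eef_pos: [0.557, -0.1844, 0.1884]
tool_rot: [0.001, 0.818, 0.575, 0.004]
contact_force: [-0.9, -0.0, 0.1]
gripper_width: 0.997
```

```bash
python3 -c "
from rel import *;rel()"
```

```text
t 3.35 p [ 0.557  -0.1844  0.1884] tilt [ 0.007  0.003 -1.   ] shift mm [1.210e+01 1.000e-01 1.125e+02] yang -19.87 roll -1.37 q [-0.22  0.42  0.57  1.85 -0.28  0.95  0.12] F [-0.9 -0.   0.1] M [0.01 0.01 0.01] w 0.9968879777364821
```

>>> apply_moves(increments=[85, 12, 0, 0, -1.4, 85, 0, 0, 35, 0, 85, 0, 0, 35, 0, 85, 0, 0, 0, 0])

```text
t: 3.85
eef_pos: [0.5665, -0.1641, 0.1178]
tool_rot: [0.0, 0.807, 0.591, 0.006]
contact_force: [-0.3, -0.4, 0.6]
gripper_width: 0.997
```

```bash
python3 - <<'E'
from rel import *;rel()
for c,b in(('top',(190,270,290,370)),('scene',(180,290,230,350))):
    p,_=read_camera(c);cv2.imwrite(f'pics/{c}1.png',cv2.resize(p[b[0]:b[1],b[2]:b[3]],None,fx=5,fy=5,interpolation=cv2.INTER_CUBIC))
E
```

```text
t 3.85 p [ 0.5665 -0.1641  0.1178] tilt [ 0.011  0.007 -1.   ] shift mm [-9.9 -2.1 41.7] yang -17.6 roll 0.9 q [-0.2   0.51  0.5   1.9  -0.34  0.81  0.18] F [-0.3 -0.4  0.6] M [ 0.05  0.02 -0.01] w 0.9966187126666819
```

View pics/scene1.png

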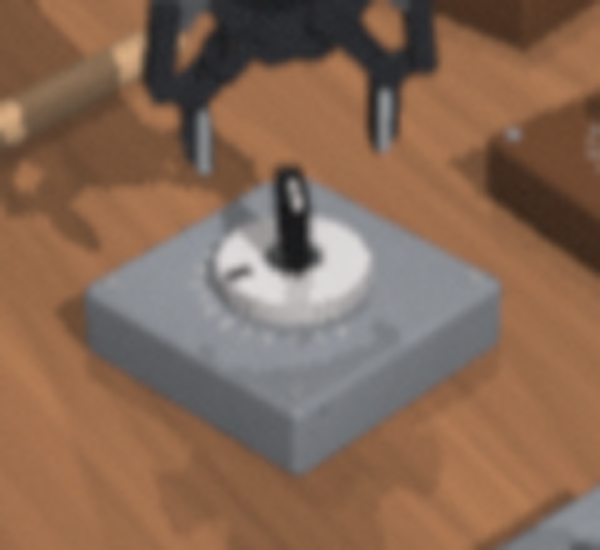

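View pics/top1.png

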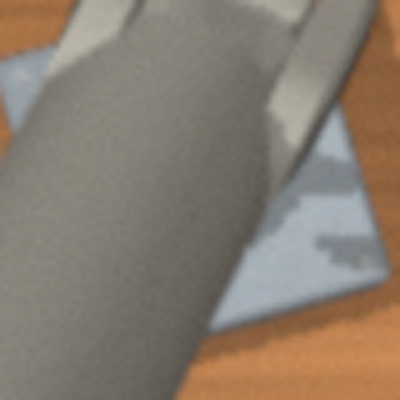

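Scene view: the open fingers, at (200,165) and (385,150) in the crop, straddle the black knob at (290,200). The small offset needs correcting before I descend.

>>> apply_moves(increments=[85, -8, -2, 0, 1, 85, 0, 0, 0, 0, 85, 0, 0, 0, 0])

```text
t: 4.32
eef_pos: [0.5659, -0.1732, 0.1239]
tool_rot: [0.004, 0.812, 0.583, 0.01]
contact_force: [0.1, 0.4, -0.1]
gripper_width: 0.992
```

```bash
python3 -c "
from rel import *;rel()"
```

```text
t 4.325 p [ 0.5659 -0.1732  0.1239] tilt [ 0.021  0.005 -1.   ] shift mm [-1.3 -4.8 47.8] yang -18.7 roll -0.2 q [-0.19  0.5   0.51  1.9  -0.34  0.81  0.18] F [ 0.1  0.4 -0.1] M [0.03 0.02 0.02] w 0.9921176936726821
```

>>> apply_moves(increments=[85, -1, -4, 25, 0, 85, 0, -1, 22, 0, 85, 0, 0, 0, 0])

```text
t: 4.7
eef_pos: [0.5632, -0.1728, 0.0777]
tool_rot: [0.005, 0.813, 0.583, 0.011]
contact_force: [0.2, 0.4, 0.8]
gripper_width: 0.999
```

```bash
python3 -c "
from rel import *;rel()"
```

```text
t 4.7 p [ 0.5632 -0.1728  0.0777] tilt [ 0.025  0.005 -1.   ] shift mm [-0.4 -1.2  1.7] yang -18.71 roll -0.21 q [-0.16  0.56  0.47  1.93 -0.39  0.72  0.22] F [0.2 0.4 0.8] M [-0.01 -0.02 -0.05] w 0.9991476066704871
```

>>> apply_moves(increments=[45, 0, -1, 0, 0, 25, 0, 0, 0, 0, 10, 0, 0, 0, 0, 10, 0, 0, 0, 0, 10, 0, 0, 0, 0], squeeze=20)

```text
t: 5.32
eef_pos: [0.5618, -0.1727, 0.0804]
tool_rot: [0.005, 0.813, 0.583, 0.012]
contact_force: [3.7, -0.7, -5.0]
gripper_width: 0.171
```

```bash
python3 - <<'E'
from rel import *;rel()
for c,b in(('scene',(180,290,230,350)),):
    p,_=read_camera(c);cv2.imwrite(f'pics/{c}2.png',cv2.resize(p[b[0]:b[1],b[2]:b[3]],None,fx=5,fy=5,interpolation=cv2.INTER_CUBIC))
E
```

```text
t 5.325 p [ 0.5618 -0.1727  0.0804] tilt [ 0.024  0.006 -1.   ] shift mm [-0.   0.2  4.5] yang -18.73 roll -0.23 q [-0.16  0.55  0.47  1.93 -0.39  0.72  0.22] F [ 3.7 -0.7 -5. ] M [-0.04 -0.36  0.01] w 0.17129923997635046
```

View pics/scene2.png

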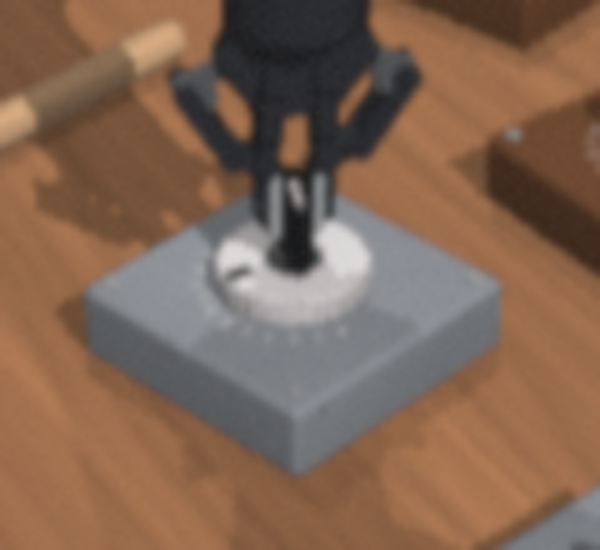

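Gripped: opening 14.6 mm, and the scene shows the bar between the pads. Turning it clockwise now.

>>> apply_moves(increments=[10, 0, 0, 0.5, 8, 10, 0, 0, 0.5, 8, 10, 0, 0, 0.5, 8, 10, 0, 0, 0.5, 8])

```text
t: 5.88
eef_pos: [0.562, -0.1729, 0.0803]
tool_rot: [0.001, 0.945, 0.328, 0.013]
contact_force: [-2.6, 1.1, 4.5]
gripper_width: 0.169
```

```bash
python3 -c "
from rel import *;rel(bar=-2.5)"
```

```text
t 5.875 p [ 0.562  -0.1729  0.0803] tilt [ 0.025  0.007 -1.   ] shift mm [ 0.  -0.2  4.3] yang -51.69 roll 40.81 q [-0.26  0.59  0.62  1.94 -0.52  0.75 -0.24] F [-2.6  1.1  4.5] M [0.1  0.69 0.04] w 0.16874241782846142
```

>>> apply_moves(increments=[10, 0, 0, 0, 8, 10, 0, 0, 0, 8, 10, 0, 0, 0, 8, 10, 0, 0, 0, 8])

```text
t: 6.38
eef_pos: [0.5622, -0.1732, 0.0804]
tool_rot: [-0.002, 0.999, 0.047, 0.013]
contact_force: [-0.3, -0.4, -0.5]
gripper_width: 0.173
```

```bash
python3 -c "
from rel import *;rel(bar=-2.5)"
```

```text
t 6.375 p [ 0.5622 -0.1732  0.0804] tilt [ 0.025  0.006 -1.   ] shift mm [-0.2 -0.5  4.4] yang -84.66 roll 7.84 q [-0.36  0.64  0.77  1.94 -0.65  0.79 -0.7 ] F [-0.3 -0.4 -0.5] M [-0.25  0.37  0.07] w 0.17293943423117736
```

>>> apply_moves(increments=[10, 0, 0, 0, 6, 10, 0, 0, 0, 0, 10, 0, 0, 0, 0])

```text
t: 6.75
eef_pos: [0.5621, -0.1732, 0.0803]
tool_rot: [-0.002, 1.0, -0.006, 0.012]
contact_force: [-0.7, -0.0, 0.9]
gripper_width: 0.174
```

```bash
python3 - <<'E'
from rel import *;rel(bar=-2.5)
for c,b in(('scene',(200,270,255,325)),):
    p=avg(c,4).astype(np.uint8);cv2.imwrite(f'pics/{c}3.png',cv2.resize(p[b[0]:b[1],b[2]:b[3]],None,fx=8,fy=8,interpolation=cv2.INTER_CUBIC))
E
```

```text
t 6.75 p [ 0.5621 -0.1732  0.0803] tilt [ 0.025  0.005 -1.   ] shift mm [-0.3 -0.5  4.3] yang -90.66 roll 1.84 q [-0.38  0.65  0.8   1.94 -0.67  0.8  -0.79] F [-0.7 -0.   0.9] M [-0.14  0.37 -0.05] w 0.17400637647835243
```

View pics/scene3.png

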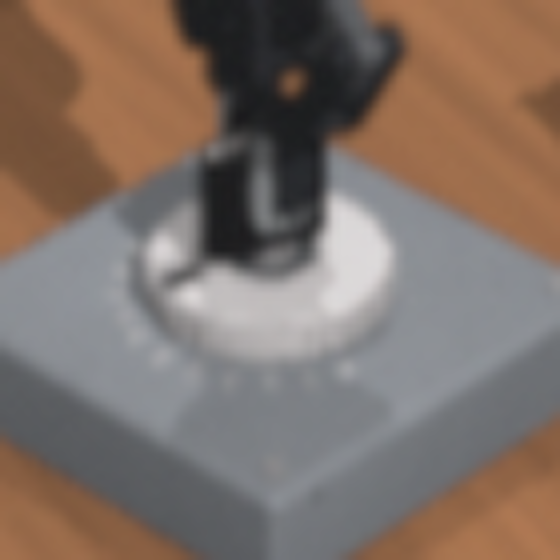

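>>> apply_moves(increments=[10, 0, 0, 0, 1.5, 10, 0, 0, 0, 0])

```text
t: 7.2
eef_pos: [0.5621, -0.1733, 0.0803]
tool_rot: [-0.003, 1.0, -0.02, 0.012]
contact_force: [-1.0, 1.5, 0.6]
gripper_width: 0.173
```

```bash
python3 - <<'E'
from rel import *;rel(bar=-2.5)
E
```

```text
t 7.2 p [ 0.5621 -0.1733  0.0803] tilt [ 0.025  0.005 -1.   ] shift mm [-0.3 -0.6  4.3] yang -92.32 roll 0.18 q [-0.38  0.66  0.81  1.95 -0.68  0.81 -0.81] F [-1.   1.5  0.6] M [-0.19  0.35  0.  ] w 0.17336136429265778
```

>>> apply_moves(increments=[30, 0, 0, 0, 0, 50, 0, 0, 0, 0, 60, 0, 0, 0, 0, 60, 0, 0, -15, 0, 60, 0, 0, -35, 0, 60, 0, 0, -45, 0, 60, 0, -30, -20, 0, 60, 0, -50, 0, 0, 60, 0, -60, 0, 0, 60, 0, -60, 0, 0, 60, 0, 0, 0, 0])

```text
t: 8.57
eef_pos: [0.5705, 0.0295, 0.2084]
tool_rot: [-0.003, 1.0, -0.023, 0.017]
contact_force: [0.2, -0.3, -0.6]
gripper_width: 0.706
```

```bash
python3 - <<'E'
from rel import *;rel(bar=-2.5)
p,_=read_camera('top');cv2.imwrite('pics/top4.png',p)
p,_=read_camera('scene');cv2.imwrite('pics/scene4.png',p)
E
```

```text
t 8.575 p [0.5705 0.0295 0.2084] tilt [ 0.034  0.006 -0.999] shift mm [ -3.8 203.4 130.8] yang -92.59 roll -0.09 q [-0.92  0.48  1.02  1.9  -0.5   0.99 -1.3 ] F [ 0.2 -0.3 -0.6] M [-0.04  0.    0.02] w 0.706391876220452
```

View pics/top4.png

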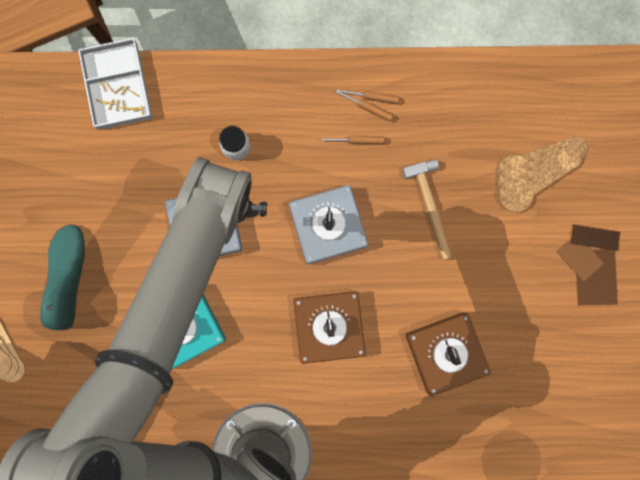

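The arm is clear and the knob at (329,220) now points up towards the mark. I'll measure the remaining misalignment.

```bash
python3 - <<'E'
from fit import *
T=avg('top',6);Sc=avg('scene',6);np.save('T2.npy',T);np.save('S2.npy',Sc)
cv2.imwrite('pics/c5.png',np.hstack([cv2.resize(T[204:244,310:350],(400,400),interpolation=cv2.INTER_CUBIC),cv2.resize(Sc[208:258,264:314],(400,400),interpolation=cv2.INTER_CUBIC)]))
g=T.mean(2)
print(g[203:233,320:338].astype(int))
E
```

```text
[[176 191 212 194 179 177 186 209 211 188 180 179 193 209 191 180 180 183]
 [177 189 209 202 182 179 186 206 206 188 179 182 198 214 193 181 182 188]
 [177 181 190 191 180 180 183 189 187 179 180 186 199 202 187 179 185 203]
 [176 175 178 173 178 193 196 184 165 159 181 200 202 191 182 176 184 206]
 [174 178 186 186 209 227 229 209 145 132 188 220 220 202 190 175 171 181]
 [189 207 220 229 235 240 239 221 136 118 196 232 237 233 229 217 199 180]
 [214 226 232 238 241 242 240 222 136 113 189 235 242 242 241 238 232 215]
 [228 231 233 235 237 240 238 214 132 109 163 225 241 243 243 242 241 235]
 [232 232 232 233 233 234 224 175 113 121 132 180 229 241 243 243 242 241]
 [233 233 232 233 233 228 200 129  94 128 119 122 188 231 239 239 239 239]
 [233 233 234 233 233 226 181 103  87 129 115  88 137 205 222 223 222 222]
 [229 231 232 232 232 220 152  80  87 134 118  75 111 184 204 206 206 206]
 [207 221 225 225 224 206 128  63  94 148 121  73 107 180 198 200 199 199]
 [180 189 192 194 191 170 102  55 100 152 117  71 112 179 200 200 200 200]
 [169 170 170 168 158 130  77  52 100 152 114  69 
[... 569 characters left out ...]
81  66  49  47  50  49  47  51  61  88 133 181 200 201]
 [220 219 208 168 114  77  52  49  51  50  51  50  65 109 160 191 200 201]
 [233 231 226 210 161 106  62  50  51  48  48  58  90 141 183 198 201 201]
 [240 238 234 229 210 152  84  50  46  46  47  76 132 176 196 199 200 202]
 [242 242 241 239 232 196 128  86  75  70  69 105 167 194 200 201 200 200]
 [243 242 242 242 240 230 197 167 156 147 146 161 199 211 213 213 213 213]
 [243 242 242 243 242 240 235 229 227 226 225 227 233 235 234 235 234 235]
 [242 242 242 242 243 242 242 241 241 241 241 241 241 242 242 242 241 241]][ WARN:0@19.715] global loadsave.cpp:1063 imwrite_ Unsupported depth image for selected encoder is fallbacked to CV_8U.
```

View pics/c5.png

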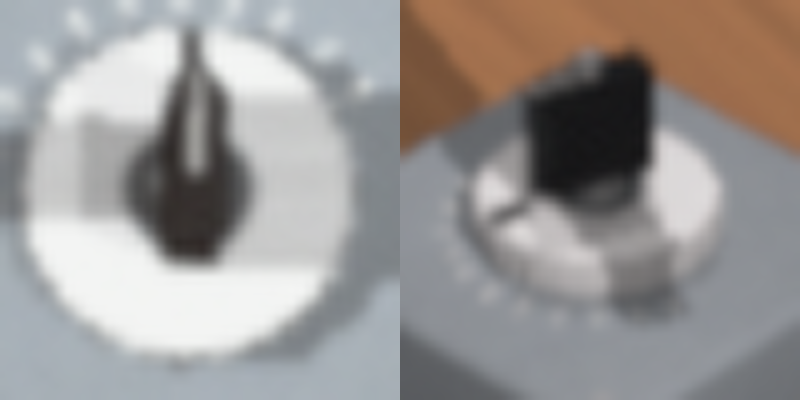

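```bash
python3 - <<'E'
from fit import *
T=np.load('T2.npy');g=T.mean(2);g0=np.load('T.npy').mean(2)
for G in(g0,g):
    w=np.clip(235-G[207:210,326:333],0,None);print('rib col',(w*np.arange(326,333)).sum(1)/w.sum(1))
w=np.clip(g[211:221,328:331]-55,0,None);print('line cols',((w*np.arange(328,331)).sum(1)/w.sum(1)).round(2))
# bar edges at half level, rows 216..228 near top
for v in(216,218,224,227,228):pass
c=np.array([.5621,-.1727])
for a in(-6,-4,-2.5,-1,1):
    d=np.array([np.cos(np.radians(a)),np.sin(np.radians(a))])
    print(a,'rib',proj('top',[*(c+d*.034),.064]).round(2),'line r=.022',proj('top',[*(c+d*.022),.108]).round(2),'line r=.006',proj('top',[*(c+d*.006),.108]).round(2),'tail',proj('top',[*(c-d*.019),.108]).round(2))
fit('top',T,(310,204,40,40),.5621,-.1727,np.radians(-2.5),np.radians(-2.5),'top2',(238.,50,45.,190.,80.))
E
```

```text
rib col [328.8986715  328.73744463 328.68312516]
rib col [328.86632383 328.69651123 328.7161793 ]
line cols [329.09 329.14 329.17 329.17 329.14 329.08 329.07 329.06 329.06 329.07]
-6 rib [329.51 208.58] line r=.022 [329.83 210.98] line r=.006 [329.25 217.7 ] tail [328.34 228.23]
-4 rib [329.02 208.54] line r=.022 [329.5  210.95] line r=.006 [329.16 217.7 ] tail [328.62 228.25]
-2.5 rib [328.65 208.53] line r=.022 [329.26 210.94] line r=.006 [329.09 217.69] tail [328.83 228.26]
-1 rib [328.29 208.52] line r=.022 [329.02 210.94] line r=.006 [329.03 217.69] tail [329.04 228.27]
1 rib [327.8  208.53] line r=.022 [328.69 210.94] line r=.006 [328.94 217.69] tail [329.32 228.26]
top2 cost 24.44 c 0.5626 -0.1723 mark -2.7 knob -0.6
top2 cost 24.55 c 0.5623 -0.1723 mark -3.5 knob -1.3
top2 cost 24.55 c 0.5624 -0.1725 mark -3.6 knob -0.1
```

```bash
python3 -c "
from station import *
o=get_obs();print(o['t'],o['contact_force'],o['joint_vel'].round(3));print(hand_in())"
```

```text
9.275 [ 0.46002137 -0.42366406 -0.45372415] [-0.004  0.    -0.002 -0.     0.    -0.002  0.001]
the job is handed in; nothing more can be done
None
```

I turned the inner knob on the ringed grey box clockwise by about 73.5°, until its nose lined up with the ring's mark. Then I let go, moved the arm clear and handed in at 9.3 s.

**Alignment:** the knob's white line reads about −2° from the top camera, the gripper read −2.3° just before release, and the mark reads about −2.7°. The silhouette fit disagreed slightly, putting the knob at −0.1 to −1.3° and the mark at −2.7 to −3.6°. The gap is therefore about 0.5–1° by the line and the gripper, and 2–3.5° by the fit. I trust the line and the gripper more, because the fit is confused by shadows and left a high residual.

**Ring:** the mark stayed put; its pixel column was unchanged within 0.05 px before and after.

**Other things:** the jar shows at the same place in the top view after release. The plain knob was hidden by the arm in that view, and I did not measure it again; the arm only passed above its box. Forces read between moves stayed below about 7 N, and the arm was touching nothing at hand-in.

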